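# Set the stock tags in the embryology lab

### The arm

A 6-joint arm with a two-finger parallel gripper is mounted at the origin on the work surface. World frame = base frame: x ahead of the robot, y to its left, z up, the work surface at z = 0. Lengths are in mm, angles in degrees, forces in N, time in s.
With the tool pointing down it reaches from about 300 to 850 mm from the base axis. Payload 4.2 kg.
Tool frame: the origin (TCP) lies between the finger pads; the fingertips stand ahead of it and the grasp point (between the pads) lies 8 mm behind it (env.tip_reach is the x of the fingertips in the tool frame, in mm); x points along the fingers, y is the direction in which the jaws open and shut, and the axes are right-handed (so a half turn about x gives the same grasp; the last joint's range is limited). The gripper opens to 91 mm and grips with 3 to 60 N. Pads are 32 mm wide; open, the fingers measure 118 mm over their backs; the gripper's body (76 mm by 178 mm) begins 60 mm behind the grasp point.
Start: joints at [74.599, 18.312, 89.639, -0, 72.044, -1.146], TCP at [141.59, 557.31, 224.976] pointing down, gripper open.
Joint ranges: [-177.97, 177.97], [-48.28, 115.42], [12.27, 149.76], [-77.06, 257.06], [2.81, 150.46], [-146.56, 146.56]. Speed limits (degrees/s): [147.25, 147.25, 180, 180, 180, 180].

### API

Orientations are given as [roll, pitch, yaw] about the fixed x, y, z axes, in that order (R = Rz(yaw) Ry(pitch) Rx(roll)).
In Python, from workcell import env, cams gives the robot as it stands.
- The arm moves only by the tool arm_command, never from a script. Its argument "deltas" is a list of rows, each a list of 3 entries, a list of its own where there are three numbers: the opening, from 0 (shut) to 1 (fully open), then the shift along the world's x, y, z in mm, then the turn about the world's z in rad. A call has 1 to 20 rows; each row is the pose to reach, as a shift and turn from the pose commanded when the call began; what a row does not reach only later rows make up. A row lasts 1/10 s, in which the tool goes at most 50 mm and 8.59 degrees, less where a joint would pass 70% of its speed; a pose out of reach is approached as far as the arm can. A call with a gripper value outside its range is refused whole. The fingers move at their own pace and stop on an object; "grip_force" is the grip in N (left out, the last holds). Time passes only in rows, so rows that repeat a pose let the fingers close. It gives the time, the measured TCP pose, the force and the opening at its end, in the units of the state.
- env.state(): the state, without advancing time (a new reading comes with each control period).
- cams.grab_frame(name): name is "scene" or "top" or "wrist"; returns a dict with "img" (420x560x3 uint8, red, green, blue), "K" (3x3 intrinsics, pixels), "rvec" (rotation vector, rad) and "tvec" (3), from world to camera coordinates, as OpenCV has them. Camera axes: x right, y down, z forward; pixel columns grow to the right and rows downward; lengths in mm; the calibration is good to about 2 mm. A picture is of the moment at which its call begins. There is no depth.
- env.job_done(): hands the job in, once; it reports no verdict.
Trained networks look in a picture, given as the dict that the camera call returned (one of the last four; its "shot" number tells which), for a name from the list of things; names that differ only in an ending like _2 or _b are one class to them, and where a whole thing is asked for, a point or a joint stands for the part that bears it (a point fixed in the world has none). Each returns a list of dicts, best first, with "conf" (0 to 1); they miss things now and then, are a little off and sometimes report something else, mostly with a low value. They report only what shows in the picture. A call takes as long as a camera call.
- cams.silhouettes(picture, name): "region" (420x560 bool, what is visible of it) and "centre" ([column, row] in pixels, amid what is visible of it).
The state is a dict: "time_s": time; "qpos": joint angles; "qvel": joint speeds; "effort": joint torques, N m; "ee_pos": TCP position; "ee_rot": TCP orientation; "force": force on the tool from outside, world axes, zero at the start; "torque": the same for the moment, N m; "gripper_width": finger opening in mm.
Only numpy, scipy, OpenCV 4.12 (cv2) and the standard library are available. Lean on these libraries where they do the work, as an engineer would, in place of code of your own. Each camera call takes 0.05 s, during which the arm holds its last target.

### The job

Set the stock board right: with a fingertip, gently push over the hinged tags that are wrong, so that only the tags in front of the three full bins show their round disc face (upward) and the tag in front of the bin with a single dish left shows its cross. Do not pinch the tags, and leave the bins and everything else on the bench where they are.

Things in the scene. Friction and masses are not known exactly. Their poses are not given: they have to be found in the camera images.
- board: Fixed pale wooden stock board flat on the bench, 300 x 540 x 12 mm (x, y, z), origin centre of its underside. y runs along its four bays (130 mm apart), x from the tags to the bins. In each bay a hinged tag stands at board x = -85 mm, its bin 125 mm behind the hinge (towards +x). Turned up to 0.15 rad.
- tag_a_hinge (a point): Middle of the hinge axis of tag a, 59 mm above the bench; axes as the board's, hinge axis along x. Fixed grey stand: foot 76 x 46 x 8 mm, two ears 5 x 16 mm at x = +-35 mm reaching 6 mm above the axis. The tag is a plain white plate 60 mm wide (x), 3 mm thick, reaching 50 mm from the axis, about 30 g. It may be in any of the four bays, 130 mm apart.
- tag_a (a joint): Swing of tag a, rad. 0 upright; it swings freely and falls to a stop, +0.7 or -0.7 (free edge then 32 mm beside and 38 mm above the axis). +0.7: leans to board -y, its upper face has the solid round disc (full). -0.7: leans to board +y, upper face has the diagonal cross (reorder). Under 1 N moves it; past upright it falls over by itself.
- tag_b_hinge (a point): Middle of the hinge axis of tag b, 59 mm above the bench; axes as the board's, hinge axis along x. Fixed grey stand: foot 76 x 46 x 8 mm, two ears 5 x 16 mm at x = +-35 mm reaching 6 mm above the axis. The tag is a plain white plate 60 mm wide (x), 3 mm thick, reaching 50 mm from the axis, about 30 g. It may be in any of the four bays, 130 mm apart.
- tag_b (a joint): Swing of tag b, rad. 0 upright; it swings freely and falls to a stop, +0.7 or -0.7 (free edge then 32 mm beside and 38 mm above the axis). +0.7: leans to board -y, its upper face has the solid round disc (full). -0.7: leans to board +y, upper face has the diagonal cross (reorder). Under 1 N moves it; past upright it falls over by itself.
- tag_c_hinge (a point): Middle of the hinge axis of tag c, 59 mm above the bench; axes as the board's, hinge axis along x. Fixed grey stand: foot 76 x 46 x 8 mm, two ears 5 x 16 mm at x = +-35 mm reaching 6 mm above the axis. The tag is a plain white plate 60 mm wide (x), 3 mm thick, reaching 50 mm from the axis, about 30 g. It may be in any of the four bays, 130 mm apart.
- tag_c (a joint): Swing of tag c, rad. 0 upright; it swings freely and falls to a stop, +0.7 or -0.7 (free edge then 32 mm beside and 38 mm above the axis). +0.7: leans to board -y, its upper face has the solid round disc (full). -0.7: leans to board +y, upper face has the diagonal cross (reorder). Under 1 N moves it; past upright it falls over by itself.
- tag_d_hinge (a point): Middle of the hinge axis of tag d, 59 mm above the bench; axes as the board's, hinge axis along x. Fixed grey stand: foot 76 x 46 x 8 mm, two ears 5 x 16 mm at x = +-35 mm reaching 6 mm above the axis. The tag is a plain white plate 60 mm wide (x), 3 mm thick, reaching 50 mm from the axis, about 30 g. It may be in any of the four bays, 130 mm apart.
- tag_d (a joint): Swing of tag d, rad. 0 upright; it swings freely and falls to a stop, +0.7 or -0.7 (free edge then 32 mm beside and 38 mm above the axis). +0.7: leans to board -y, its upper face has the solid round disc (full). -0.7: leans to board +y, upper face has the diagonal cross (reorder). Under 1 N moves it; past upright it falls over by itself.
- bin_full_dishes: Loose clear open stock bin with grey rims on its two ends, 120 x 85 x 50 mm (x, y, z), about 0.35 kg, origin centre of its underside. FULL: packed to the rim with white-lidded 35 mm culture dishes (top about 57 mm). It may stand in any bay. To be left where it is.
- bin_full_tubes: Loose clear open stock bin with grey rims on its two ends, 120 x 85 x 50 mm (x, y, z), about 0.35 kg, origin centre of its underside. FULL: packed with white screw-cap tubes (top about 57 mm). It may stand in any bay. To be left where it is.
- bin_full_packs: Loose clear open stock bin with grey rims on its two ends, 120 x 85 x 50 mm (x, y, z), about 0.35 kg, origin centre of its underside. FULL: packed with four upright brown cartons (top about 58 mm). It may stand in any bay. To be left where it is.
- bin_one_left: Loose clear open stock bin with grey rims on its two ends, 120 x 85 x 50 mm (x, y, z), about 0.35 kg, origin centre of its underside. NOT full: one single dish left in it. It may stand in any bay. To be left where it is.
- vial_1: Small amber glass jar, 22 mm across, 50 mm high, on the board between bins. Loose bystander, to be left alone; origin at its underside's centre.
- vial_2: Second amber jar like it, on the board between other bins. Loose bystander, to be left alone; origin at its underside's centre.
- jar: Glass jar with white lid, 60 mm across, 70 mm high, left of the board. Loose bystander, to be left alone; origin at its underside's centre.
- beaker: Glass beaker, 64 mm across, 80 mm high, right of the board. Loose bystander, to be left alone; origin at its underside's centre.
- slide_box: Blue slide box 55 x 85 x 30 mm, right of the board. Loose bystander, to be left alone; origin at its underside's centre.
- pen: Grey marker pen, 12 mm thick, 130 mm long, lying along the edge of the board before the tags. Loose bystander, to be left alone; origin at its underside's centre.
- forceps: Steel forceps, 120 mm long, 6 mm high, on the bench left of the board. Loose bystander, to be left alone; origin at its underside's centre.

How it is judged (in metres and radians):
At the end, for the whole second after the job is handed in: Every tag rests at its stop (within 0.1 rad): beyond +0.6 rad (disc shown) in front of the three full bins, beyond -0.6 rad (cross shown) in front of the bin with one dish, all tags still (under 0.2 rad/s) ((((horizontal distance between tag_a_hinge and bin_full_dishes below 0.152 m or horizontal distance between tag_a_hinge and bin_full_tubes below 0.152 m or horizontal distance between tag_a_hinge and bin_full_packs below 0.152 m) and value of joint tag_a above 0.6 rad) or (horizontal distance between tag_a_hinge and bin_one_left below 0.152 m and value of joint tag_a below -0.6 rad)) and (((horizontal distance between tag_b_hinge and bin_full_dishes below 0.152 m or horizontal distance between tag_b_hinge and bin_full_tubes below 0.152 m or horizontal distance between tag_b_hinge and bin_full_packs below 0.152 m) and value of joint tag_b above 0.6 rad) or (horizontal distance between tag_b_hinge and bin_one_left below 0.152 m and value of joint tag_b below -0.6 rad)) and (((horizontal distance between tag_c_hinge and bin_full_dishes below 0.152 m or horizontal distance between tag_c_hinge and bin_full_tubes below 0.152 m or horizontal distance between tag_c_hinge and bin_full_packs below 0.152 m) and value of joint tag_c above 0.6 rad) or (horizontal distance between tag_c_hinge and bin_one_left below 0.152 m and value of joint tag_c below -0.6 rad)) and (((horizontal distance between tag_d_hinge and bin_full_dishes below 0.152 m or horizontal distance between tag_d_hinge and bin_full_tubes below 0.152 m or horizontal distance between tag_d_hinge and bin_full_packs below 0.152 m) and value of joint tag_d above 0.6 rad) or (horizontal distance between tag_d_hinge and bin_one_left below 0.152 m and value of joint tag_d below -0.6 rad)) and velocity of joint tag_a between -0.2 and 0.2 rad/s and velocity of joint tag_b between -0.2 and 0.2 rad/s and velocity of joint tag_c between -0.2 and 0.2 rad/s and velocity of joint tag_d between -0.2 and 0.2 rad/s); the robot touches nothing.
It fails at once if a tag is squeezed or pushed hard (over 12 N) (contact force between the fingers and tag_a above 12 N or contact force between the fingers and tag_b above 12 N or contact force between the fingers and tag_c above 12 N or contact force between the fingers and tag_d above 12 N).
It fails at once if a bin is lifted or shifted by more than 20 mm (distance of any of bin_full_dishes, bin_full_tubes, bin_full_packs, bin_one_left from where it was at the start of the episode above 0.02 m).
It fails at once if a bystander is lifted, knocked over or shifted by more than 30 mm (distance of any of vial_1, vial_2, jar, beaker, slide_box, pen, forceps from where it was at the start of the episode above 0.03 m or angle between any of vial_1, vial_2, jar, beaker's own z axis and vertical above 0.5 rad).
It also fails if it takes over 51 s, if anything falls off the work surface, if the arm or the gripper's body presses on something with over 40 N, if the wrist force passes 120 N, or if a joint passes its speed limit or range.

## Working session

There is one attempt and no reset: what is moved stays moved. The work goes in short steps, Python scripts to look and compute and a tool call to move; the robot and the scene stay as the last step left them, time stands still between calls to the robot, and variables do not carry over. Pictures are saved under pics/ and viewed, and the job is handed in when it is done.

Besides the shell and the picture viewer there is one more tool, called after "Emit:" as name(argument=value, ...) on one line, values as JSON. arm_command: Moves the arm, as the interface text tells. Its arguments: {"type":"object","properties":{"deltas":{"type":"array","items":{"type":"array"}},"grip_force":{"type":"number"}},"required":["deltas"]}

```bash
mkdir -p pics; python3 - <<'E'
from workcell import env,cams
import cv2
for n in ("top","scene"):
    f=cams.grab_frame(n); cv2.imwrite(f"pics/{n}0.png",cv2.resize(f["img"][:,:,::-1],(784,588),interpolation=cv2.INTER_CUBIC)); print(n,f["K"],f["rvec"],f["tvec"])
s=env.state();print(s["time_s"],s["ee_pos"],s["ee_rot"],env.tip_reach,s["gripper_width"])
E
```

```text
top [[397.36020917   0.         279.01661278]
 [  0.         397.36020917 214.69227921]
 [  0.           0.           1.        ]] [ 2.14535259 -2.12434565  0.22394194] [-28.6377178  550.99405905 960.18571957]
scene [[399.88757956   0.         273.95668729]
 [  0.         399.88757956 213.08744377]
 [  0.           0.           1.        ]] [ 1.99087108  1.53674705 -0.55276796] [-124.27612213 -382.74936374 1711.44849613]
0.1 [141.49932918 556.87707465 224.20587618] [ -89.96929617   89.90956406 -104.22675694] 11.0 91.31525691800283
```

View pics/top0.png

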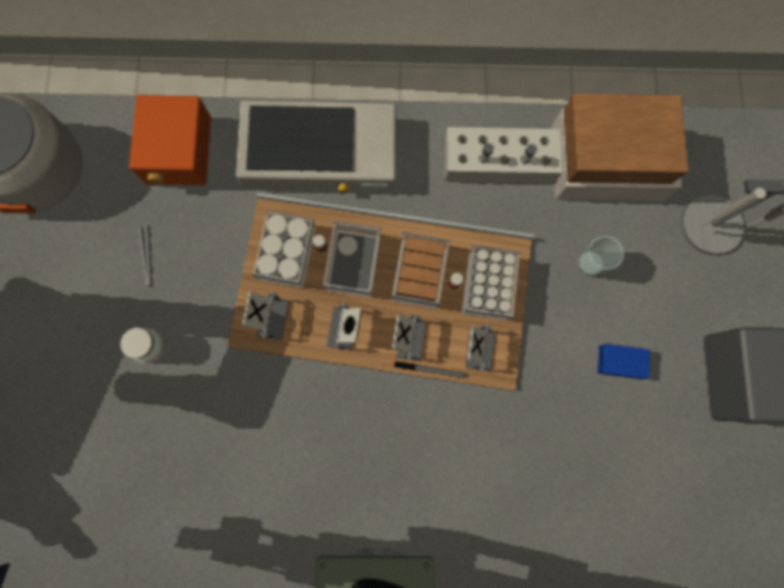

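View pics/scene0.png

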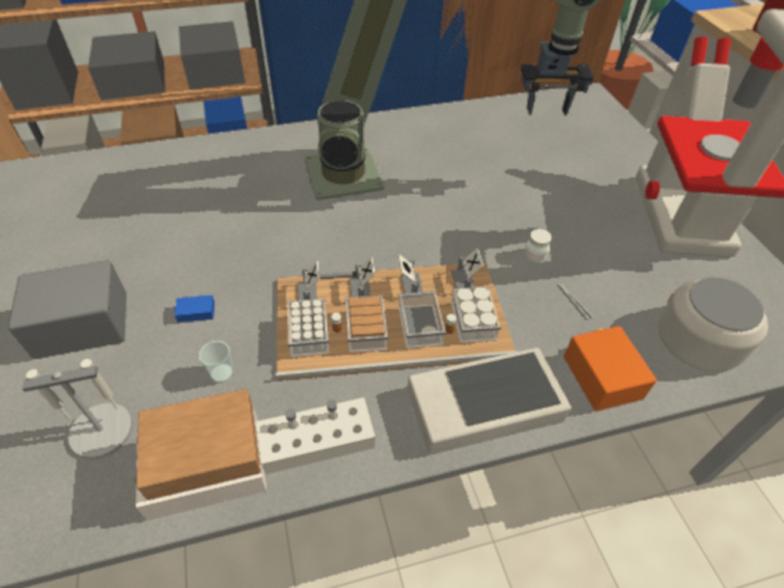

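```bash
cat > h.py <<'E'
import numpy as np,cv2
def ray(f,uv,z):
    R=cv2.Rodrigues(f["rvec"])[0];t=np.ravel(f["tvec"])
    d=R.T@np.linalg.inv(f["K"])@[uv[0],uv[1],1];c=-R.T@t
    return c+d*(z-c[2])/d[2]
def proj(f,P):
    return cv2.projectPoints(np.array(P,float).reshape(-1,3),f["rvec"],f["tvec"],f["K"],None)[0].reshape(-1,2)
E
python3 - <<'E'
from workcell import env,cams
import numpy as np,cv2
from h import *
f=cams.grab_frame("top")
for n in ("bin_full_dishes","bin_one_left","bin_full_packs","bin_full_tubes","tag_a","board"):
    for r in cams.silhouettes(f,n)[:5]:
        print(n,round(r["conf"],2),np.round(r["centre"]),np.round(ray(f,r["centre"],{'b':50,'t':75}[n[0]] if n!="board" else 12)))
        if n=="board":
            c=cv2.convexHull(np.argwhere(r["region"])[:,::-1].astype(np.int32)); print(cv2.boxPoints(cv2.minAreaRect(c)))
for uv in [(257,197),(533,237),(518,390),(230,348)]: print(np.round(ray(f,np.array(uv)/1.4,12)))
R=None
E
```

```text
bin_full_dishes 0.59 [203. 180.] [641. 175.  50.]
bin_one_left 0.66 [253. 186.] [626.  44.  50.]
bin_one_left 0.59 [202. 179.] [643. 176.  50.]
bin_full_packs 0.71 [301. 191.] [614. -80.  50.]
bin_full_tubes 0.84 [351. 203.] [ 585. -208.   50.]
tag_a 0.85 [248. 231.] [504.  53.  75.]
tag_a 0.82 [184. 225.] [518. 210.  75.]
tag_a 0.69 [342. 244.] [ 474. -180.   75.]
tag_a 0.52 [287. 240.] [485. -42.  75.]
board 0.66 [276. 220.] [546. -17.  12.]
[[162.36285 248.19794]
 [179.36945 136.1543 ]
 [384.88458 167.34857]
 [367.878   279.3922 ]]
[761. 238.  12.]
[ 688. -300.   12.]
[ 394. -261.   12.]
[466. 272.  12.]
```

```bash
python3 - <<'E'
from workcell import env,cams
import numpy as np,cv2
from h import *
yaw=-.134;c=np.array([577,-13.]);ex=np.array([np.cos(yaw),np.sin(yaw)]);ey=np.array([-ex[1],ex[0]])
def W(x,y,z): p=c+x*ex+y*ey; return [p[0],p[1],z]
for n in("top","scene"):
    f=cams.grab_frame(n); s=4
    x0,x1,y0,y1=(155,395,130,285) if n=="top" else (190,370,170,270)
    im=np.ascontiguousarray(cv2.resize(f["img"][y0:y1,x0:x1,::-1],None,fx=3.3 if n=="top" else 4.3,fy=3.3 if n=="top" else 4.3,interpolation=cv2.INTER_CUBIC)); k=3.3 if n=="top" else 4.3
    def ln(P,col):
        q=((proj(f,P)-[x0,y0])*k).astype(np.int32); cv2.polylines(im,[q],True,col,1)
    ln([W(a,b,12) for a,b in [(-150,-270),(150,-270),(150,270),(-150,270)]],(0,255,0))
    for y,sg in zip((195,65,-65,-195),(1,-1,1,1)):
        print(np.round(W(-85,y,59)))
        ln([W(-115,y,59),W(-55,y,59),W(-55,y+sg*32,97),W(-115,y+sg*32,97)],(0,0,255))
        ln([W(-20,y-42,50),W(100,y-42,50),W(100,y+42,50),W(-20,y+42,50)],(255,255,0))
    cv2.imwrite(f"pics/ov_{n}.png",im);print(im.shape)
E
```

```text
[519. 192.  59.]
[501.  63.  59.]
[484. -66.  59.]
[ 467. -195.   59.]
(512, 792, 3)
[519. 192.  59.]
[501.  63.  59.]
[484. -66.  59.]
[ 467. -195.   59.]
(430, 774, 3)
```

View pics/ov_top.png

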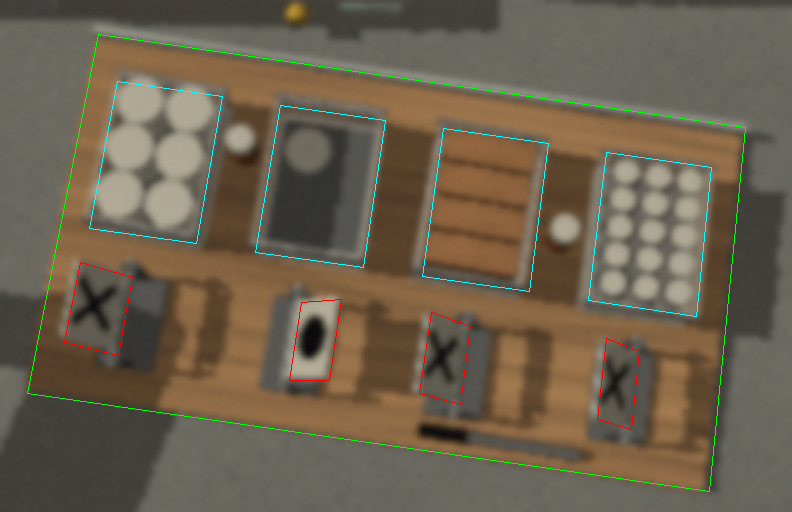

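View pics/ov_scene.png

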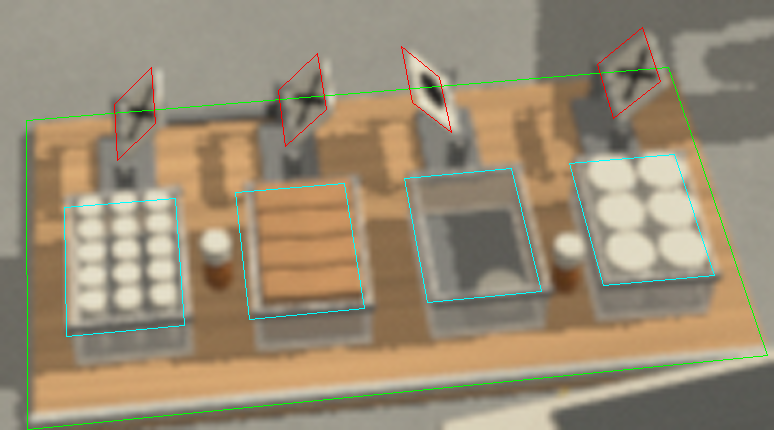

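Emit:
arm_command(deltas=[[0,[35,-25,0],0.0],[0,[70,-50,0],0.02],[0,[105,-75,0],0.04],[0,[140,-100,0],0.06],[0,[175,-130,-10],0.08],[0,[210,-155,-20],0.1],[0,[245,-180,-30],0.11],[0,[280,-205,-40],0.11],[0,[315,-230,-50],0.11],[0,[345,-255,-60],0.11],[0,[370,-275,-70],0.11],[0,[387,-287,-75],0.11],[0,[387,-287,-75],0.11],[0,[387,-287,-75],0.11]], grip_force=10)

```text
time_s: 1.95
ee_pos: [528.4, 270.3, 149.9]
ee_rot: [167.0, 89.9, 159.0]
force: [0.0, 0.6, -0.0]
gripper_width: 0.6
```

```bash
python3 - <<'E'
from workcell import env,cams
import cv2
from h import *
f=cams.grab_frame("wrist"); cv2.imwrite("pics/w1.png",f["img"][:,:,::-1])
f=cams.grab_frame("scene"); cv2.imwrite("pics/s1.png",cv2.resize(f["img"][130:290,170:430,::-1],None,fx=3,fy=3,interpolation=cv2.INTER_CUBIC))
E
```

```text
(no output)
```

View pics/w1.png

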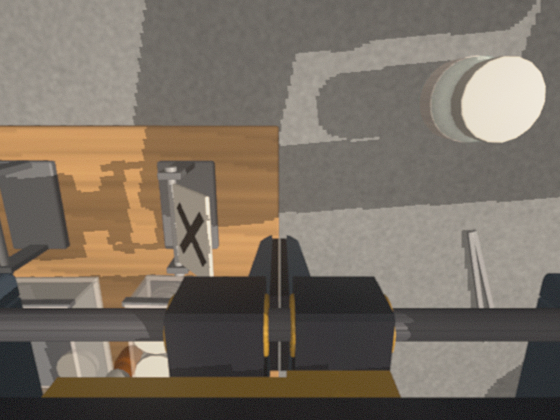

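View pics/s1.png

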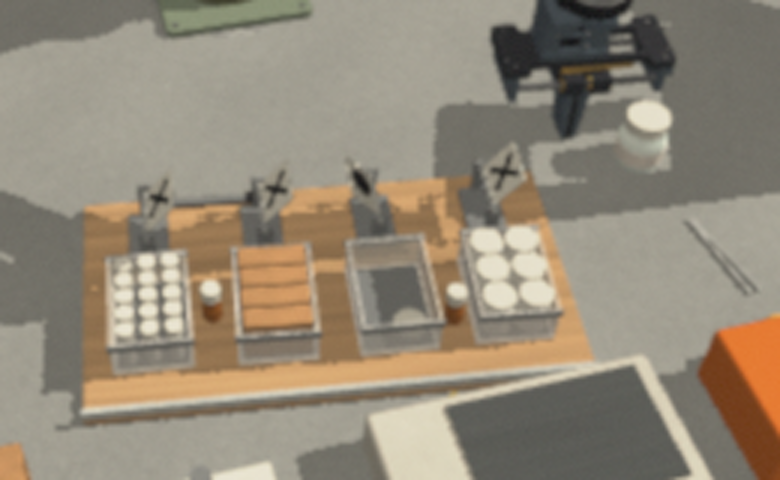

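Emit:
arm_command(deltas=[[0,[0,0,-20],0],[0,[0,0,-40],0],[0,[0,0,-59],0],[0,[0,0,-59],0],[0,[-1,-8,-59],0],[0,[-2,-14,-59],0],[0,[-2,-18,-59],0],[0,[-3,-22,-59],0],[0,[-3,-26,-59],0],[0,[-4,-30,-59],0],[0,[-4,-34,-59],0],[0,[-5,-38,-59],0],[0,[-5,-42,-59],0],[0,[-6,-46,-59],0],[0,[-6,-50,-59],0],[0,[-7,-54,-59],0],[0,[-7,-58,-59],0],[0,[-8,-62,-59],0],[0,[-8,-66,-59],0],[0,[-8,-66,-59],0]])

```text
time_s: 4.05
ee_pos: [520.5, 203.8, 91.0]
ee_rot: [-141.1, 90.0, -149.0]
force: [0.6, 0.3, 0.9]
gripper_width: 0.3
```

Emit:
arm_command(deltas=[[0,[0,5,0],0],[0,[0,15,0],0],[0,[0,25,20],0],[0,[0,25,50],0],[0,[0,25,65],0],[0,[0,25,65],0]])

```text
time_s: 4.65
ee_pos: [522.0, 231.0, 158.4]
ee_rot: [33.7, 89.7, 25.8]
force: [0.7, 1.0, -0.1]
gripper_width: 0.0
```

```bash
python3 - <<'E'
from workcell import env,cams
import cv2
from h import *
f=cams.grab_frame("wrist"); cv2.imwrite("pics/w2.png",f["img"][:,:,::-1])
f=cams.grab_frame("scene"); cv2.imwrite("pics/s2.png",cv2.resize(f["img"][130:290,170:430,::-1],None,fx=3,fy=3,interpolation=cv2.INTER_CUBIC))
E
```

```text
(no output)
```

View pics/s2.png

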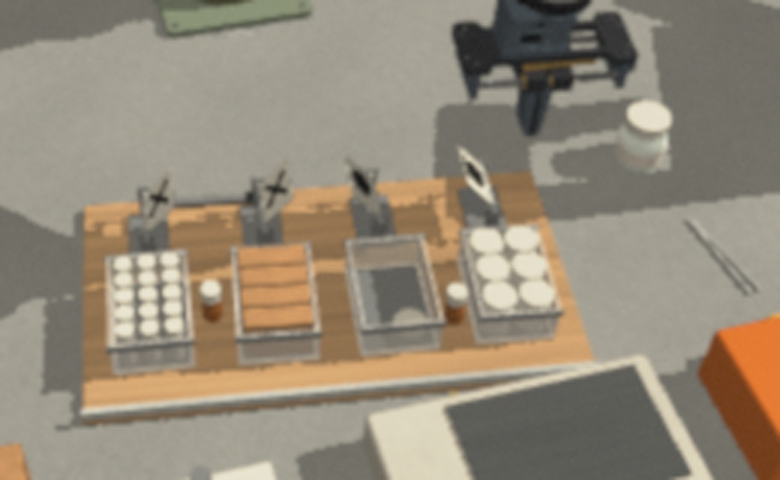

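View pics/w2.png

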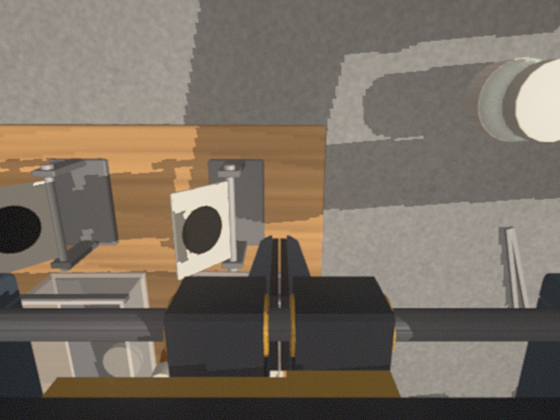

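Emit:
arm_command(deltas=[[0,[-3,-25,0],0],[0,[-8,-60,0],0],[0,[-12,-95,0],0],[0,[-16,-130,0],0],[0,[-20,-165,0],0],[0,[-24,-195,0],0],[0,[-26,-218,0],0],[0,[-27,-227,0],0],[0,[-27,-227,0],0],[0,[-27,-227,0],0]])

```text
time_s: 5.75
ee_pos: [493.5, 3.1, 155.5]
ee_rot: [149.1, 89.9, 141.2]
force: [0.4, 0.2, -0.0]
gripper_width: 0.6
```

```bash
python3 - <<'E'
from workcell import env,cams
import cv2
from h import *
f=cams.grab_frame("wrist"); cv2.imwrite("pics/w3.png",f["img"][:,:,::-1])
print(env.state()["ee_pos"])
for y,P in ((0,[501,67,59]),(1,[484,-62,59]),(2,[493,2,80])): print(proj(f,P))
E
```

```text
[493.60993542   3.28831891 155.56569078]
[[366.82189532 215.06020853]]
[[189.61197577 216.30937041]]
[[277.44860871 226.04942296]]
```

View pics/w3.png

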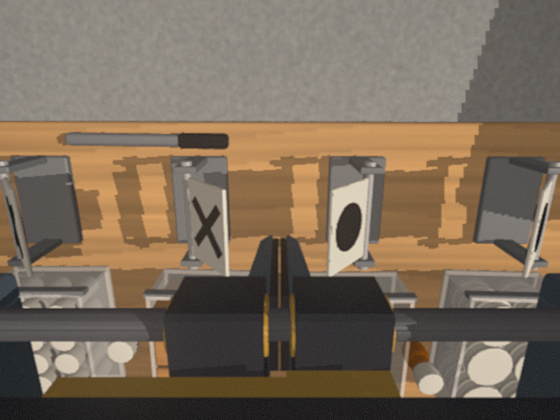

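Emit:
arm_command(deltas=[[0,[0,0,-15],0],[0,[0,0,-35],0],[0,[0,0,-52],0],[0,[0,0,-64],0],[0,[0,0,-64],0],[0,[1,6,-64],0],[0,[1,10,-64],0],[0,[2,14,-64],0],[0,[2,18,-64],0],[0,[3,22,-64],0],[0,[3,26,-64],0],[0,[4,30,-64],0],[0,[4,34,-64],0],[0,[5,38,-64],0],[0,[5,42,-64],0],[0,[6,46,-64],0],[0,[6,50,-64],0],[0,[7,54,-64],0],[0,[7,58,-64],0],[0,[7,58,-64],0]])

```text
time_s: 7.8
ee_pos: [500.6, 60.8, 92.0]
ee_rot: [103.4, 90.0, 95.5]
force: [-0.9, -0.3, -0.8]
gripper_width: 0.4
```

Emit:
arm_command(deltas=[[0,[-1,-6,0],0],[0,[-3,-20,0],0],[0,[-5,-35,0],0],[0,[-7,-48,0],0],[0,[-7,-58,0],0],[0,[-8,-64,0],0],[0,[-9,-69,0],0],[0,[-9,-74,0],0],[0,[-10,-79,0],0],[0,[-11,-84,0],0],[0,[-11,-89,0],0],[0,[-12,-94,0],0],[0,[-13,-99,0],0],[0,[-14,-104,0],0],[0,[-15,-109,0],0],[0,[-15,-114,0],0],[0,[-15,-114,0],0]])

```text
time_s: 9.5
ee_pos: [485.6, -54.3, 92.0]
ee_rot: [-20.2, 90.0, -28.2]
force: [0.5, -0.2, 0.4]
gripper_width: 0.5
```

Emit:
arm_command(deltas=[[0,[0,5,0],0],[0,[1,15,0],0],[0,[2,30,20],0],[0,[2,30,50],0],[0,[2,30,65],0],[0,[2,30,65],0]])

```text
time_s: 10.1
ee_pos: [489.2, -22.7, 159.1]
ee_rot: [7.3, 89.7, -0.6]
force: [0.7, 0.1, -0.5]
gripper_width: 0.7
```

```bash
python3 - <<'E'
from workcell import env,cams
import cv2
from h import *
f=cams.grab_frame("wrist"); cv2.imwrite("pics/w4.png",f["img"][:,:,::-1])
E
```

```text
(no output)
```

View pics/w4.png

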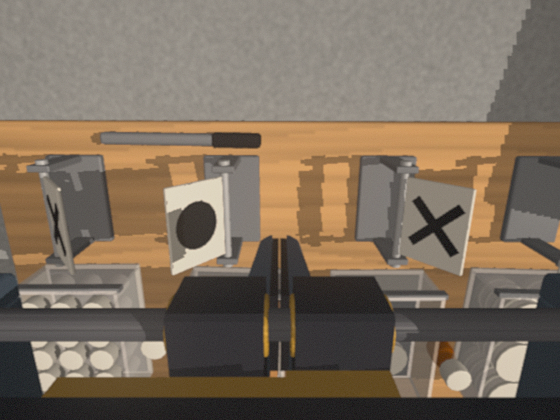

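Emit:
arm_command(deltas=[[0,[-3,-20,0],0],[0,[-5,-45,0],0],[0,[-8,-70,0],0],[0,[-11,-92,0],0],[0,[-12,-102,0],0],[0,[-12,-102,0],0],[0,[-12,-102,0],0]])

```text
time_s: 10.85
ee_pos: [475.3, -125.0, 156.4]
ee_rot: [144.1, 89.9, 136.1]
force: [-0.0, -0.4, 0.4]
gripper_width: 0.2
```

Emit:
arm_command(deltas=[[0,[0,0,-15],0],[0,[0,0,-35],0],[0,[0,0,-52],0],[0,[0,0,-65],0],[0,[0,0,-65],0],[0,[-1,-6,-65],0],[0,[-1,-10,-65],0],[0,[-2,-14,-65],0],[0,[-2,-18,-65],0],[0,[-3,-22,-65],0],[0,[-3,-26,-65],0],[0,[-4,-30,-65],0],[0,[-4,-34,-65],0],[0,[-5,-38,-65],0],[0,[-5,-42,-65],0],[0,[-6,-46,-65],0],[0,[-6,-50,-65],0],[0,[-7,-54,-65],0],[0,[-7,-58,-65],0],[0,[-7,-58,-65],0]])

```text
time_s: 12.85
ee_pos: [468.7, -184.2, 92.0]
ee_rot: [-12.2, 90.0, -20.2]
force: [-0.2, 0.6, 0.6]
gripper_width: 0.3
```

Emit:
arm_command(deltas=[[0,[0,5,0],0],[0,[1,15,0],0],[0,[2,30,20],0],[0,[2,30,50],0],[0,[2,30,80],0],[0,[-20,30,110],0],[0,[-50,30,130],0],[0,[-80,30,130],0],[0,[-110,30,130],0],[0,[-110,30,130],0],[0,[-110,30,130],0]])

```text
time_s: 13.95
ee_pos: [358.7, -153.2, 222.3]
ee_rot: [2.4, 89.9, -5.6]
force: [0.8, -0.3, 0.6]
gripper_width: 0.5
```

```bash
python3 - <<'E'
from workcell import env,cams
import cv2
from h import *
f=cams.grab_frame("wrist"); cv2.imwrite("pics/w5.png",f["img"][:,:,::-1])
f=cams.grab_frame("top"); cv2.imwrite("pics/t5.png",cv2.resize(f["img"][110:300,130:400,::-1],None,fx=2.9,fy=2.9,interpolation=cv2.INTER_CUBIC))
f=cams.grab_frame("scene"); cv2.imwrite("pics/s5.png",cv2.resize(f["img"][130:290,170:430,::-1],None,fx=3,fy=3,interpolation=cv2.INTER_CUBIC))
E
```

```text
(no output)
```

View pics/t5.png

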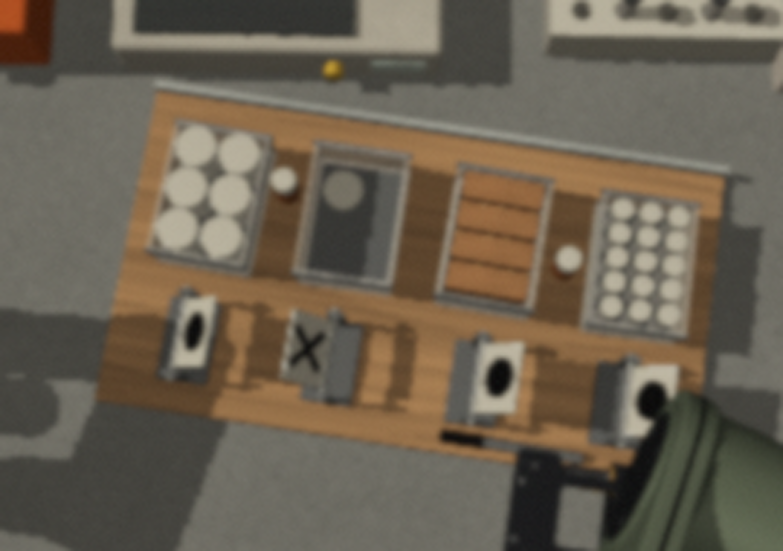

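View pics/s5.png

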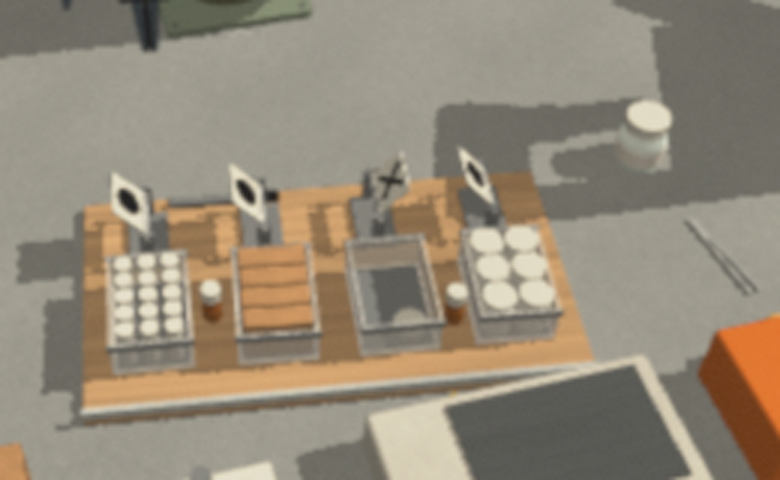

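The pictures show the disc in front of the dishes (195,330), packs (498,377) and tubes (652,400), and the cross in front of the one-dish bin (307,348). The bins and vials have not moved and the gripper is clear of everything.

```bash
python3 -c "
from workcell import env
print(env.job_done())"
```

```text
the job is handed in; nothing more can be done
None
```

All four tags were showing the wrong face, so I pushed each one over with the closed fingertips at about 40 mm/s. The dishes, packs and tubes bins now have the disc showing, and the one-dish bin has the cross.

**Last checks:** The final top and scene pictures show all four tags leaning the right way, apparently at their stops. The bins and vials look unmoved and the gripper is clear, raised to about 220 mm. The jar and forceps look unmoved in the scene view. In the top view the arm partly hid the pen, and the last pictures did not cover the beaker or the slide box, though the arm never went near either.

**Force and time:** The tool force read about 1 N at the end of each push, but I did not record the peaks during them. The job was handed in at about 14 s.

**Disagreement:** My first fit of the board was about 4 mm off in y against the pictures. I corrected it before the pushes, and the wrist view then matched the hinges. The network also reported the dishes bin as a second one-dish bin, which I overruled from the picture.

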